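# Shut down the table saw at its switch box

### The arm

A 7-joint arm with a two-finger parallel gripper is mounted at the origin on the work surface. World frame = base frame: x ahead of the robot, y to its left, z up, the work surface at z = 0. Lengths are in m, angles in rad, forces in N, time in s.
With the tool pointing down it reaches from about 0.35 to 0.9 m from the base axis. Payload 8.1 kg.
Tool frame: the origin (TCP) lies midway between the tips of the shut fingers; the grasp point (between the pads) lies 19 mm behind it (env.pinch_z is the distance from the TCP to the grasp point, in m); z points along the fingers, y is the line along which they close (so a half turn about z gives the same grasp; the last joint's range is limited). The gripper opens to 85 mm and grips with 20 to 120 N. Pads are 22 mm wide; open, the fingers measure 114 mm over their backs; the gripper's body (76 mm by 85 mm) begins 54 mm behind the grasp point. The pads swing forward as they close: fully open they stand 13 mm farther back than shut.
Start: joints at [1.022, 0.434, 0.025, 1.573, -0.012, 1.134, -0.075], TCP at [0.269, -0.564, 0.231] pointing down, gripper open.
Joint ranges: [-2.62, 2.62], [-0.44, 2.09], [-1.27, 1.32], [0.08, 2.57], [-1.32, 4.46], [0.12, 2], [-2.74, 2.74]. Speed limits (rad/s): [2.22, 2.22, 3.01, 3.01, 3.14, 3.14, 3.14].

### API

Orientations are given as a rotation vector (axis times angle).
In Python, from rig import env gives the robot as it stands. Calls block until the motion is done:
- env.reach(position, orientation): joint-space move of the TCP to a pose.
- env.line_to(position, rotation=None, rate=0.15): straight line of the TCP; rotation=None keeps the orientation; rate is the mean speed in m/s.
- env.move_j(angles): joint-space move.
- env.gripper_to(opening, newtons=None): finger opening in m; newtons is the grip in N (None keeps the last); returns when the fingers have stopped.
- env.sleep(seconds).
- env.solve_ik(position, orientation): joint angles nearest the present ones, or None.
- env.capture(name): name is "side" or "top" or "wrist"; returns the picture (480x640x3 uint8, red, green, blue); there is no depth.
- env.camera_model(name): a dict with "vfov" (degrees; the focal length in pixels is half the picture's height over the tangent of half this angle, whatever the lens; pixels are square), "cx", "cy" (the principal point, pixels), "R" (3x3) and "t" (3): a world point X has camera coordinates R X + t. Camera axes: x right, y down, z forward; pixel columns grow to the right and rows downward; lengths in m; the calibration is good to about 2 mm. A picture is of the moment at which its call begins: read the wrist's pose just before it. camera_model takes no time and is no camera call; for the wrist camera it gives the pose at the moment of the call.
A pose or a line that the arm cannot do raises env.Unreachable and nothing moves.
- env.job_done(): hands the job in; it is judged then, once.
Readings, each from a call of its own:
- env.current_time_s(): time.
- env.current_qpos(): joint angles.
- env.current_joint_vel(): joint speeds.
- env.current_tau(): joint torques, N m.
- env.current_position(): TCP position.
- env.current_tool_rot(): TCP orientation.
- env.current_ft_force(): force on the tool from outside, world axes, zero at the start.
- env.current_moment(): the same for the moment, N m.
- env.current_gripper_width(): finger opening in m.
- env.current_grip_force(): force on a finger pad.
Only numpy, scipy, OpenCV 4.12 (cv2) and the standard library are available. Lean on these libraries where they do the work, as an engineer would, in place of code of your own. Each camera call takes 0.05 s, during which the arm holds its last target. There are 200 camera calls.

### The job

Shut the saw down at the grey switch box on the saw table, using only your fingertips. First push the red mushroom stop button all the way in, so that it stays in; then press the blue dust-extractor button well in and let it spring back. Press gently, do not touch the green start button, leave the tape measure, wood offcut, wrench and push stick where they lie, and finish clear of everything.

Things in the scene. Friction and masses are not known exactly. Their poses are not given: they have to be found in the camera images.
- switchbox: Grey steel switch box fixed to the saw table (magnetic foot, does not move): 115 mm (its x) by 270 mm (its y) by 55 mm high. Origin: centre of its underside, on the table; z up. A small black cable gland sticks out 30 mm from its +y end. On its flat top stand three buttons in a row along its y axis, one at the centre and one 80 mm to either side; which is where changes from start to start.
- stop_base: Yellow round collar of the red stop button (with the red button on it), 52 mm across, 8 mm high, fixed on top of the switch box. Origin: centre of its underside, 55 mm above the table.
- stop_top (a point): Centre of the top of the red mushroom stop button: a domed red head 42 mm across, its top 34 mm above the box's top (89 mm above the table) when out. It goes straight down and moves with the button.
- stop (a joint): Travel of the red stop button: 0 = out, 0.008 m = fully in, against a stop. It slides down under about 5 to 7 N and has no spring: it stays where it is pushed. Pressed harder than 8 N against its stop, the red head gives a further 1 mm per 4 N on a rubber pad (4 mm at most) and comes back when let go.
- extractor_base: Housing of the blue extractor button (with the button in it), black, round, 44 mm across, 12 mm high, fixed on top of the switch box. Origin: centre of its underside, 55 mm above the table.
- extractor_top (a point): Centre of the flat top of the blue dust-extractor button, 28 mm across, 25 mm above the box's top (80 mm above the table) when out, 13 mm proud of its housing. It moves with the button.
- extractor (a joint): Travel of the blue extractor button: 0 = out, 0.009 m = fully in, against a hard stop. Spring-loaded, straight down, about 2 N to start it and 7 N fully in; it springs back by itself when let go. It counts as pressed from 0.0035 m.
- start_base: Housing of the green start button (with the button in it), same shape and height as the blue one; not to be touched. Origin: centre of its underside, 55 mm above the table.
- start (a joint): Travel of the green start button: 0 = out, 0.009 m = fully in; same spring as the blue one. To be left at 0.
- tape: Yellow and black tape measure, loose, standing beside one end of the switch box: 66 by 36 mm, 62 mm high. Origin: centre of its underside.
- offcut: Pale wood offcut, loose, beside the other end of the switch box (the tape and the offcut may change places): 90 by 45 mm, 38 mm high. Origin: centre of its underside.
- wrench: Steel wrench 190 mm long, lying flat between the switch box and the robot, roughly along the box. Origin: about its middle, on the table; its x axis is its length.
- pushstick: Flat orange push stick 255 mm long, 14 mm thick, lying beyond the switch box, roughly along it. Origin: on its underside, about its middle; its x axis is its length.
Not all that is in view belongs to the job. Of the things shaped like the wrench, the steel one is meant. Several things have the shape of the offcut; the one meant has the colours described above.

How it is judged:
By the outcome, as a careful person would: the job done as asked, in the order asked, and still so for the second after the job is handed in, with the robot touching nothing.
It also fails if it takes over 35 s, if anything falls off the work surface, if the arm or the gripper's body presses on something with over 40 N, if the wrist force passes 120 N, or if a joint passes its speed limit or range.

## Working session

There is one attempt and no reset: what is moved stays moved. The work goes in short steps, each a Python script; the robot and the scene stay as the last script left them, time stands still between calls to the robot, and variables do not carry over. Pictures are saved under pics/ and viewed, at most 10 in all, crops included, and the job is handed in when it is done.

```bash
mkdir -p pics
python3 - <<'E'
from rig import env
import cv2
for n in("top","side"):
    cv2.imwrite(f"pics/{n}0.png",env.capture(n)[:,:,::-1]); m=env.camera_model(n); print(n,m)
print(env.current_tool_rot(),env.current_time_s())
E
```

```text
top {'vfov': 49.49562346220175, 'cx': 317.3905616797315, 'cy': 237.1603126311921, 'R': array([[ 0.02750389, -0.99951363, -0.01469806],
       [-0.9816261 , -0.02422841, -0.18927014],
       [ 0.18882197,  0.01963367, -0.98181504]]), 't': array([0.10460244, 0.53156661, 1.00086175])}
side {'vfov': 52.44063920958778, 'cx': 317.8737103066871, 'cy': 241.71350641767896, 'R': array([[ 0.99056738, -0.13701882,  0.00145134],
       [-0.1008991 , -0.73652704, -0.66884026],
       [ 0.09271266,  0.66238491, -0.74340473]]), 't': array([-0.50471393,  0.16803514,  0.94182098])}
[-3.06251987e+00 -6.94221741e-01  6.46878405e-04] 0.1
```

View pics/top0.png

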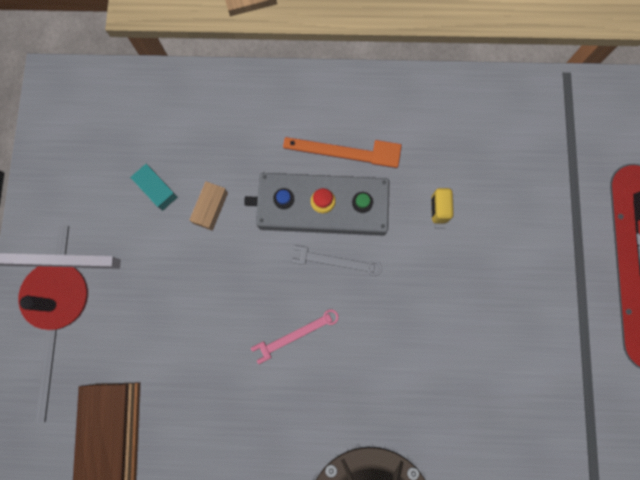

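View pics/side0.png

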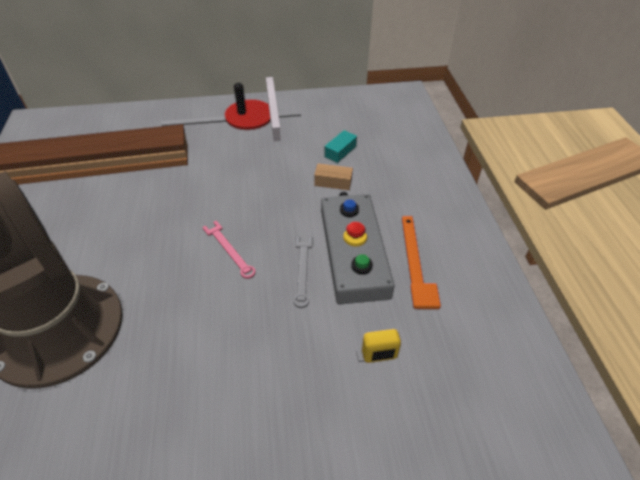

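```bash
cat > loc.py <<'E'
import numpy as np, cv2
def cam(m):
    f=240/np.tan(np.radians(m["vfov"]/2)); return np.array([[f,0,m["cx"]],[0,f,m["cy"]],[0,0,1]])
def blobs(img,roi):
    x0,y0,x1,y1=roi; h=cv2.cvtColor(np.ascontiguousarray(img),cv2.COLOR_RGB2HSV)
    H,S,V=[h[...,i].astype(int) for i in range(3)]; out={}
    for n,c in dict(red=(H<7)|(H>173),yellow=(H>20)&(H<33),green=(H>50)&(H<85),blue=(H>105)&(H<125)).items():
        k=np.zeros(H.shape,np.uint8); k[y0:y1,x0:x1]=(c&(S>130)&(V>40))[y0:y1,x0:x1]
        _,_,st,ce=cv2.connectedComponentsWithStats(k)
        if len(st)>1:
            i=1+st[1:,4].argmax(); out[n]=(ce[i],st[i])
    return out
def plane(m,p,z):
    d=m["R"].T@np.linalg.solve(cam(m),[*p,1]); o=-m["R"].T@m["t"]; return o+d*(z-o[2])/d[2]
E
python3 - <<'E'
from loc import *; from rig import env
np.set_printoptions(precision=4,suppress=True)
mt,ms=env.camera_model("top"),env.camera_model("side")
rd=lambda n:cv2.imread(f"pics/{n}0.png")[:,:,::-1]
bt=blobs(rd("top"),(260,172,388,232)); bs=blobs(rd("side"),(320,190,395,300))
P=lambda m:cam(m)@np.c_[m["R"],m["t"]]
for n in bt:
    a,b=bt[n],bs[n]; X=cv2.triangulatePoints(P(mt),P(ms),a[0],b[0])[:,0]; X=X[:3]/X[3]
    z={"red":.079,"yellow":.063}.get(n,.076)
    print(n,a[0],a[1],b[0],b[1],"tri",X,"top",plane(mt,a[0],z)[:2],"side",plane(ms,b[0],z)[:2])
E
```

```text
red [322.4474 197.3346] [314 189  18  18 266] [355.4135 228.8221] [347 222  18  15 208] tri [0.6039 0.11   0.0793] top [0.6046 0.11  ] side [0.6033 0.1101]
yellow [322.505  207.1287] [311 198  24  15 101] [354.5819 239.8249] [344 232  23  14 177] tri [0.5983 0.11   0.0436] top [0.5885 0.1096] side [0.5995 0.0941]
green [360.7273 200.9091] [357 198   9   7  33] [361.8815 261.163 ] [355 255  14  13 135] tri [0.6024 0.0328 0.0663] top [0.5998 0.0334] side [0.6002 0.025 ]
blue [282.6323 196.3935] [276 190  14  14 155] [349.178  205.4576] [343 200  13  12 118] tri [0.6063 0.1905 0.0698] top [0.6055 0.1899] side [0.6038 0.1838]
```

Run:
```python
from rig import env; import numpy as np
q=env.current_qpos()
env.gripper_to(0.0)
c=[]
for r in ([np.pi,0,0],[0,np.pi,0],[2.2214,2.2214,0],[2.2214,-2.2214,0]):
    s=env.solve_ik([.604,.110,.2],r); s2=env.solve_ik([.605,.1895,.07],r)
    if s is not None and s2 is not None: c.append((np.abs(s-q).max(),r))
    print(r,s)
r=min(c,key=lambda a:a[0])[1]
p=env.current_position(); env.line_to([p[0],p[1],.27])
env.reach([.604,.110,.2],r); env.line_to([.604,.110,.105])
env.sleep(.3)
print(r,env.current_position(),env.current_ft_force(),env.current_time_s(),env.current_gripper_width())
import cv2
a=np.vstack([env.capture("side")[150:350,250:450],env.capture("top")[120:320,220:420]])
cv2.imwrite("pics/a1.png",cv2.resize(np.hstack([a[:200],a[200:]])[:,:,::-1],(800,400),interpolation=cv2.INTER_CUBIC))
```

```text
[3.141592653589793, 0, 0] [-0.01657307  0.47341248 -0.36428169  1.61771806  0.18477927  1.08457876
 -2.00165656]
[0, 3.141592653589793, 0] [ 0.27005191  0.57963027 -0.82812537  1.59238991  0.45320925  1.1719286
  0.91483221]
[2.2214, 2.2214, 0] [ 0.18558695  0.53618418 -0.68094179  1.59961845  0.36260086  1.13564517
 -0.58137256]
[2.2214, -2.2214, 0] [ 0.38670192  0.67339756 -1.06572969  1.58290664  0.61174462  1.25439418
  2.35816136]
[2.2214, 2.2214, 0] [0.60435978 0.1101062  0.10571263] [-0.34150692  0.6954911   1.00264411] 5.025 -1.6817080003255036e-05
```

View pics/a1.png

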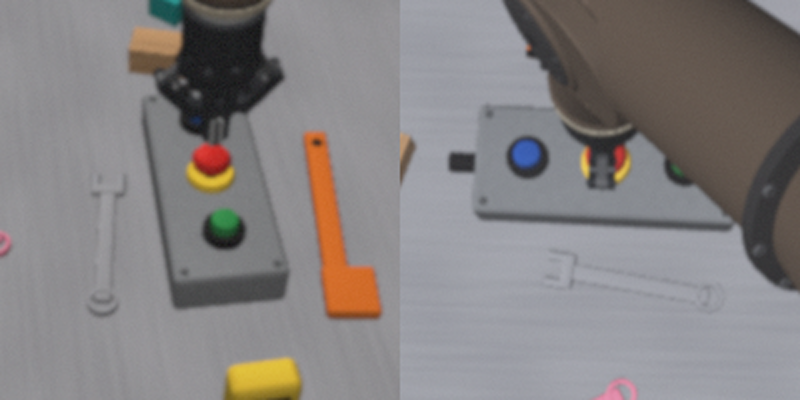

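The fingertips (side crop ≈216,130) sit straight above the red head (≈212,158). The outer knuckles are well above the box and clear of green. Pressing now with force feedback.

```bash
cat > press.py <<'E'
from rig import env; import numpy as np
def force(n=5):
    v=[]
    for _ in range(n): v.append(env.current_ft_force()); env.sleep(.01)
    return np.mean(v,0)
def press(x,y,z0,zmin,fstop,step=.001):
    """Step down from z0 until fstop newtons or zmin; returns the log of (commanded z, actual z, force)."""
    f0=force(); log=[]; z=z0
    while z>zmin:
        z-=step; env.line_to([x,y,z],rate=.03)
        f=force()-f0; log.append((z,env.current_position()[2],*f))
        if f[2]>fstop: break
    return np.array(log)
E
python3 - <<'E'
from press import *
np.set_printoptions(precision=4,suppress=True)
env.line_to([.604,.110,.093],rate=.08); env.sleep(.1)
print(press(.604,.110,.093,.0775,9.5)); print(env.current_time_s())
E
```

```text
[[ 0.092   0.0921  0.4818 -0.51    0.4216]
 [ 0.091   0.091   0.1728 -0.1345 -0.0178]
 [ 0.09    0.0899  0.2444 -0.0709 -0.0584]
 [ 0.089   0.089   0.2376 -0.3243 -0.4469]
 [ 0.088   0.0881 -0.141  -0.1903  2.0006]
 [ 0.087   0.0871 -0.2368 -0.8009  3.3697]
 [ 0.086   0.086   0.3541 -0.422   3.1391]
 [ 0.085   0.0849  0.3389 -0.2995  3.0925]
 [ 0.084   0.0839  0.4673 -0.0297  2.3747]
 [ 0.083   0.0829  0.62   -0.0903  2.4945]
 [ 0.082   0.0819  0.7651  0.0832  2.2411]
 [ 0.081   0.0812  0.2875 -0.5215  4.8246]
 [ 0.08    0.0807 -1.0952 -1.1971  9.6886]]
9.3583
```

The stop is reached: the force rises steeply at about 8 mm of travel. I'll press it 1 mm more to be sure, retreat, then press blue.

Run:
```python
from press import *
import cv2
np.set_printoptions(precision=4,suppress=True)
b=force()[2]; env.line_to([.604,.110,.079],rate=.03); print("extra",force()[2]-b,env.current_position()[2])
env.line_to([.604,.110,.13],rate=.1)
env.line_to([.605,.1895,.13],rate=.1); env.line_to([.605,.1895,.085],rate=.08); env.sleep(.1)
print(press(.605,.1895,.085,.0741,7))
env.line_to([.605,.1895,.13],rate=.08); env.line_to([.55,.1895,.25]); env.reach([.40,-.25,.27],[2.2214,2.2214,0]); env.sleep(.2)
print(env.current_time_s(),env.current_joint_vel())
s,t=env.capture("side"),env.capture("top")
cv2.imwrite("pics/s2.png",s[:,:,::-1]);cv2.imwrite("pics/t2.png",t[:,:,::-1])
c=np.hstack([s[130:380,250:450],t[120:370,220:420]])
cv2.imwrite("pics/a2.png",cv2.resize(c[:,:,::-1],(800,500),interpolation=cv2.INTER_CUBIC))
from loc import *
for n,f,roi in(("side",s,(320,190,395,300)),("top",t,(260,172,388,232))):
    o=blobs(f[:,:,:],roi); o0=blobs(cv2.imread(f"pics/{n}0.png")[:,:,::-1],roi); print(n,{k:(o0[k][0],o[k][0]) for k in o if k in o0})
```

```text
extra 2.658658777931997 0.07992991030170721
[[ 0.084   0.0841  0.2214 -0.8155 -0.2294]
 [ 0.083   0.0829  0.1472 -0.0368 -0.2732]
 [ 0.082   0.0819 -0.0164 -0.2475  0.0626]
 [ 0.081   0.0809  0.4545 -0.4864 -0.0029]
 [ 0.08    0.0802 -0.2468 -0.8433  1.9283]
 [ 0.079   0.0791  0.5312 -0.4493  2.0599]
 [ 0.078   0.0781  0.8768 -0.7648  3.2465]
 [ 0.077   0.0771  0.7215 -0.2047  3.2577]
 [ 0.076   0.0761  1.0691  0.0626  4.0911]
 [ 0.075   0.0751  1.231   0.1899  4.6373]
 [ 0.074   0.0741  0.9975 -0.0566  5.1485]]
19.1333 [ 0.0036 -0.0022  0.0027 -0.0001  0.001   0.0011  0.0001]
side {'red': (array([355.4135, 228.8221]), array([355.1576, 231.2217])), 'yellow': (array([354.5819, 239.8249]), array([354.6614, 240.6457])), 'green': (array([361.8815, 261.163 ]), array([361.8931, 261.229 ])), 'blue': (array([349.178 , 205.4576]), array([349.2203, 205.4407]))}
top {'red': (array([322.4474, 197.3346]), array([322.5606, 198.2955])), 'yellow': (array([322.505 , 207.1287]), array([322.1463, 207.2561])), 'green': (array([360.7273, 200.9091]), array([362.3778, 200.4   ])), 'blue': (array([282.6323, 196.3935]), array([282.6405, 196.3922]))}
```

View pics/a2.png

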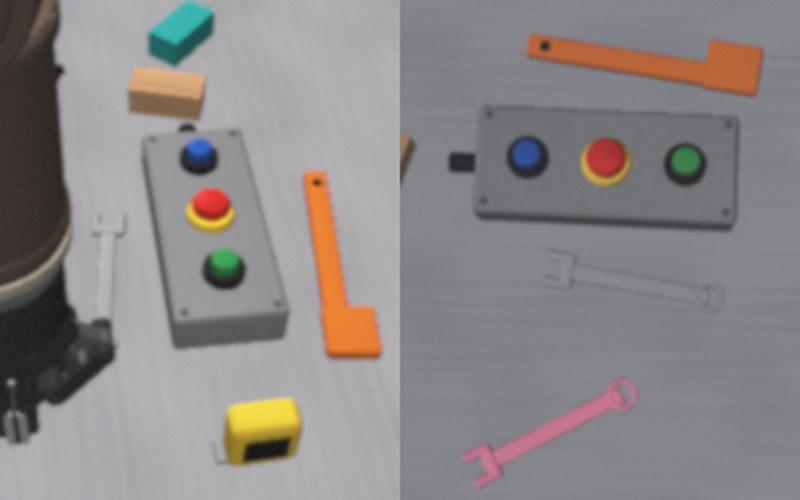

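The view shows red sunk (2.4 px lower in the side view, which is about 8 mm), and blue is back at its original pixel. Green, wrench, push stick, tape and offcut look undisturbed, and the arm is clear. The last millimetre on red was at pad stiffness (about 3–4 N/mm), so it is fully in.

```bash
python3 -c "
from rig import env
print(env.job_done())"
```

```text
the job is handed in; nothing more can be done
None
```

The saw is shut down and the job is handed in: the red stop button is fully in (about 12 N at most), then blue was pressed about 6 mm and sprang back, with green and the loose items undisturbed and the arm clear at about 19 s.

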